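# Stack a brake pad on the tilted bonding stand

### The arm

A 6-joint arm with a two-finger parallel gripper is mounted at the origin on the work surface. World frame = base frame: x ahead of the robot, y to its left, z up, the work surface at z = 0. Lengths are in m, angles in degrees, forces in N, time in s.
With the tool pointing down it reaches from about 0.4 to 0.825 m from the base axis. Payload 7 kg.
Tool frame: the origin (TCP) lies midway between the tips of the shut fingers; the grasp point (between the pads) lies 19 mm behind it (r.grip_depth is the distance from the TCP to the grasp point, in m); z points along the fingers, y is the line along which they close (so a half turn about z gives the same grasp; the last joint's range is limited). The gripper opens to 88 mm and grips with 3 to 60 N. Pads are 19 mm wide; open, the fingers measure 130 mm over their backs; the gripper's body (78 mm by 193 mm) begins 47 mm behind the grasp point.
Start: joints at [86.179, 20.546, 0.682, 0, -70.136, -16.507], TCP at [0.235, 0.633, 0.227] pointing down, gripper open.
Joint ranges: [-176.03, 176.03], [-82.01, 121.73], [-58.28, 71.71], [-173.87, 95.51], [-174.79, -0.11], [-173.66, 173.66]. Speed limits (degrees/s): [136.94, 136.94, 172.46, 180, 180, 180].

### API

Orientations are given as [roll, pitch, yaw] about the fixed x, y, z axes, in that order (R = Rz(yaw) Ry(pitch) Rx(roll)).
In Python, from plant import r, capture, close_job, search_frame, outline_of gives the robot as it stands.
- The arm moves only by the shell command python3 -m creep 'ROWS' [FORCE]. ROWS is JSON, a list of rows, each a list of 7 numbers: the finger opening in mm, from 0 to 87.6, then the shift along the world's x, y, z in units of 25 mm (1.0 is 25 mm), then the turn, a rotation vector about the world's x, y, z in degrees. In form: [[hand, x, y, z, ax, ay, az], ...]. A call has 1 to 8 rows; each row shifts and turns the commanded pose from where the row before left it; what a row does not reach is not made up. A row lasts 1/12 s, in which the tool goes at most 41.7 mm and 7.16 degrees, less where a joint would pass 70% of its speed; a pose out of reach is approached as far as the arm can. A call is refused whole if a number of a shift passes 1 or a number of a turn 7.16, either way. A call with a gripper value outside its range is refused whole. The fingers move at their own pace and stop on an object; FORCE is the grip in N (left out, the last holds). Time passes only in rows, so rows that do not move let the fingers close. It gives the time, the measured TCP pose, the force, the opening and the grip force at its end, in the units of the state.
- r.get_state(): the state, without advancing time (a new reading comes with each control period).
- capture(name): name is "scene" or "top"; returns a dict with "frame" (420x560x3 uint8, red, green, blue), "K" (3x3 intrinsics, pixels), "origin" and "rotation" of the camera in the world. Camera axes: x right, y down, z forward; pixel columns grow to the right and rows downward; lengths in m; the calibration is good to about 2 mm. A picture is of the moment at which its call begins. There is no depth.
- close_job(): hands the job in; it is judged then, once.
Trained networks look in a picture, given as the dict that the camera call returned (one of the last four; its "shot" number tells which), for a name from the list of things; names that differ only in an ending like _2 or _b are one class to them, and where a whole thing is asked for, a point or a joint stands for the part that bears it (a point fixed in the world has none). Each returns a list of dicts, best first, with "conf" (0 to 1); they miss things now and then, are a little off and sometimes report something else, mostly with a low value. They report only what shows in the picture. A call takes as long as a camera call. They do not tell look-alikes from the thing itself.
- search_frame(picture, target): "bbox" ([left, top, right, bottom] in pixels, round what is visible of it).
- outline_of(picture, target): "region" (420x560 bool, what is visible of it) and "bbox" ([left, top, right, bottom] in pixels, round what is visible of it).
The state is a dict: "time_s": time; "joints": joint angles; "qd": joint speeds; "joint_torque": joint torques, N m; "tcp_pos": TCP position; "eef_rot": TCP orientation; "contact_force": force on the tool from outside, world axes, zero at the start; "moment": the same for the moment, N m; "gripper_width": finger opening in m; "gripper_force": force on a finger pad.
Only numpy, scipy, OpenCV 4.12 (cv2) and the standard library are available. Lean on these libraries where they do the work, as an engineer would, in place of code of your own. Each camera call takes 0.05 s, during which the arm holds its last target. There are 200 camera calls.

### The job

Load the bonding stand: lower the yellow brake backing plate over the two pins of the narrow tilted beam until it rests flush on the beam, then lay the dark friction block flat on top of it, centred and square between the two pins. The block is brittle and the fixture is precise, so set both parts down on it gently without dropping or slamming them, and leave the can and the wrench where they are.

Things in the scene. Friction and masses are not known exactly. Their poses are not given: they have to be found in the camera images.
- nest: Fixed steel beam on a green pedestal, 30 mm wide (x), 170 long (y), 18 thick, tilted 0.30 rad: its top face looks up and towards the robot. Origin: centre of that face, 110 mm above the table; z is its normal, y along the beam, x up the slope. Two pins stand along z at y = -62 and +62 mm: 10 mm diameter, 22 mm tall, the last 8 mm tapering to 3 mm diameter.
- stand: The beam's fixed green pedestal, 26 mm (x) by 70 mm (y), on a dark steel foot 130 by 170 mm, 12 mm thick; an air cylinder lies on the foot behind the pedestal (all below 45 mm). Origin: on the table under the beam's centre, z up, same yaw as the beam.
- plate: Loose zinc-yellow steel backing plate, 54 mm (x) by 160 mm (y) by 8 mm thick, about 0.5 kg, with two 14 mm through holes at y = -62 and +62 mm. Origin: centre of its underside. Same either way round about z. It starts flat on the bearers of one carrier, underside 24 mm above the table, its middle free underneath.
- block: Loose black friction block, 46 mm (x) by 90 mm (y) by 20 mm thick, about 0.2 kg, a 6 mm wide, 5 mm deep groove across the middle of its top. Origin: centre of its underside. Same either way round about z. It starts flat on the bearers of the other carrier, underside 24 mm above the table.
- carrier_a: Fixed steel sheet 110 mm (x) by 200 mm (y), 4 mm thick, under the plate, with two wooden bearers (60 mm along x, 18 along y, tops at 24 mm) at y = -40 and +40 mm. Left or right of the robot. Origin: centre of its underside.
- carrier_b: Fixed steel sheet 110 mm (x) by 200 mm (y), 4 mm thick, under the block, with two wooden bearers (60 mm along x, 18 along y, tops at 24 mm) at y = -26 and +26 mm. Left or right of the robot. Origin: centre of its underside.
- can: Bystander: upright can with an orange label, 66 mm diameter, 110 mm high, loose. Origin: centre of its underside.
- wrench: Bystander: steel wrench 170 mm long lying flat on the table between the robot and the stand, loose. Origin: underneath it.
Things that resemble listed ones, but are neither listed nor needed, are in the scene too. Of the things shaped like the block, the black one is meant. What is shaped like the plate but green is not meant.

How it is judged (in metres and radians):
On the way:
1. the plate is over both pins and flush on the beam, not held (x of plate in the frame of nest between -0.005 and 0.005 m and y of plate in the frame of nest between -0.005 and 0.005 m and z of plate in the frame of nest between -0.003 and 0.003 m and angle between the z axis of plate and the z axis of nest, either way round below 0.05 rad and contact force between the fingers and plate below 0.2 N), for 0.2 s.
At the end, for the whole second after the job is handed in: Plate over both pins: underside within 3 mm of the beam's face, parallel within 0.05 rad, centred within 5 mm. Block on it: underside 5 to 11.5 mm above that face, parallel within 0.06 rad, square within 0.12 rad, centred within 8 mm across and 10 mm along the beam. Both at rest (under 0.02 m/s) (x of plate in the frame of nest between -0.005 and 0.005 m and y of plate in the frame of nest between -0.005 and 0.005 m and z of plate in the frame of nest between -0.003 and 0.003 m and angle between the z axis of plate and the z axis of nest, either way round below 0.05 rad and x of block in the frame of nest between -0.008 and 0.008 m and y of block in the frame of nest between -0.01 and 0.01 m and z of block in the frame of nest between 0.005 and 0.0115 m and angle between the z axis of block and the z axis of nest, either way round below 0.06 rad and angle between the y axis of block and the y axis of nest, either way round below 0.12 rad and linear speed of each of plate, block below 0.02 m/s); the robot touches nothing.
It fails at once if the can or the wrench is moved by more than 30 mm (distance of any of can, wrench from where it was at the start of the episode above 0.03 m).
It fails at once if the plate is dropped or slammed on: it moves faster than 0.3 m/s with its origin within 25 mm of the beam's origin (linear speed of plate above 0.3 m/s and distance between plate and nest below 0.025 m).
It fails at once if the block is dropped or slammed on: it moves faster than 0.3 m/s with its origin within 30 mm of the beam's origin (linear speed of block above 0.3 m/s and distance between block and nest below 0.03 m).
It fails at once if the plate is slammed on the stand (over 60 N) (contact force between plate and nest above 60 N).
It fails at once if the block is slammed on the plate (over 50 N) (contact force between block and plate above 50 N).
It also fails if it takes over 67 s, if anything falls off the work surface, if the arm or the gripper's body presses on something with over 40 N, if the wrist force passes 120 N, or if a joint passes its speed limit or range.

## Working session

There is one attempt and no reset: what is moved stays moved. The work goes in short steps, Python scripts to look and compute and a shell command to move; the robot and the scene stay as the last step left them, time stands still between calls to the robot, and variables do not carry over. Pictures are saved under pics/ and viewed, at most 10 in all, crops included, and the job is handed in when it is done.

```bash
ls; mkdir -p pics; python3 - <<'E'
from plant import *
import cv2,numpy as np
ims=[]
for n in("scene","top"):
    c=capture(n); print(n,c["K"].tolist(),c["origin"],np.round(c["rotation"],4).tolist())
    cv2.imwrite(f"pics/{n}0.png",c["frame"][:,:,::-1])
    for t in("nest","plate","block","carrier_a","carrier_b","can","wrench","stand"):
        print(t,[(np.round(d["bbox"]).tolist(),round(d["conf"],2)) for d in search_frame(c,t)[:4]])
print(r.get_state())
E
```

```text
pics
scene [[511.68569660346026, 0.0, 275.943149680407], [0.0, 511.68569660346026, 201.07084456184523], [0.0, 0.0, 1.0]] [1.53021407 0.53757556 1.50509664] [-141.3332, 0.3277, 116.7249]
nest [([226.0, 187.0, 270.0, 212.0], 0.61)]
plate [([207.0, 157.0, 220.0, 188.0], 0.69), ([182.0, 118.0, 222.0, 140.0], 0.62)]
block [([292.0, 215.0, 309.0, 243.0], 0.87), ([384.0, 256.0, 410.0, 276.0], 0.83), ([344.0, 219.0, 370.0, 244.0], 0.65)]
carrier_a [([326.0, 211.0, 383.0, 261.0], 0.93), ([197.0, 157.0, 229.0, 198.0], 0.72), ([190.0, 215.0, 208.0, 247.0], 0.69)]
carrier_b [([326.0, 211.0, 383.0, 261.0], 0.93), ([197.0, 157.0, 229.0, 198.0], 0.72), ([190.0, 215.0, 208.0, 247.0], 0.69)]
can [([186.0, 213.0, 210.0, 244.0], 0.82)]
wrench [([268.0, 187.0, 304.0, 210.0], 0.66)]
stand [([221.0, 184.0, 277.0, 244.0], 0.78)]
top [[440.1250888048085, 0.0, 275.5687065137643], [0.0, 440.1250888048085, 211.48474605198012], [0.0, 0.0, 1.0]] [0.414708   0.00812013 1.49846495] [-175.4242, 0.5322, -88.5559]
nest [([277.0, 192.0, 333.0, 207.0], 0.71)]
plate [([395.0, 289.0, 443.0, 309.0], 0.91), ([351.0, 212.0,
[... 552 characters left out ...]
4.0], 0.74)]
{'time_s': 0.9, 'joints': array([ 8.61782919e+01,  2.05464116e+01,  6.81375244e-01,  5.02515508e-04,
       -7.01365249e+01, -1.65082806e+01]), 'qd': array([ 0.00244489, -0.04536573, -0.05526551, -0.0917582 ,  0.03210125,
       -0.02308511]), 'joint_torque': array([ 1.71118190e-03, -5.82351923e+01,  2.93299252e+01,  7.00215563e+00,
        1.26172343e-02, -2.63832152e-05]), 'tcp_pos': array([0.23451009, 0.63292209, 0.2265578 ]), 'eef_rot': array([ 1.79998637e+02, -8.96749893e-04, -2.03298180e+01]), 'contact_force': array([ 0.3774632 , -0.77818837, -0.65062049]), 'moment': array([ 0.02092073, -0.01275472, -0.01808482]), 'gripper_force': 0.0, 'gripper_width': 0.08744299726017479}
```

```bash
python3 - <<'E'
import cv2
a=cv2.imread("pics/top0.png")[120:330,100:460]
cv2.imwrite("pics/top0c.png",cv2.resize(a,None,fx=2.2,fy=2.2,interpolation=cv2.INTER_CUBIC))
a=cv2.imread("pics/scene0.png")[90:300,160:430]
cv2.imwrite("pics/scene0c.png",cv2.resize(a,None,fx=2.8,fy=2.8,interpolation=cv2.INTER_CUBIC))
E
```

```text
(no output)
```

View pics/top0c.png

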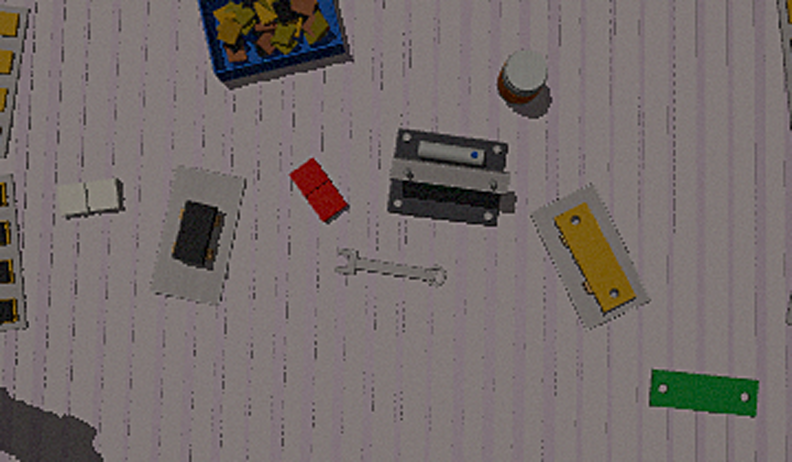

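View pics/scene0c.png

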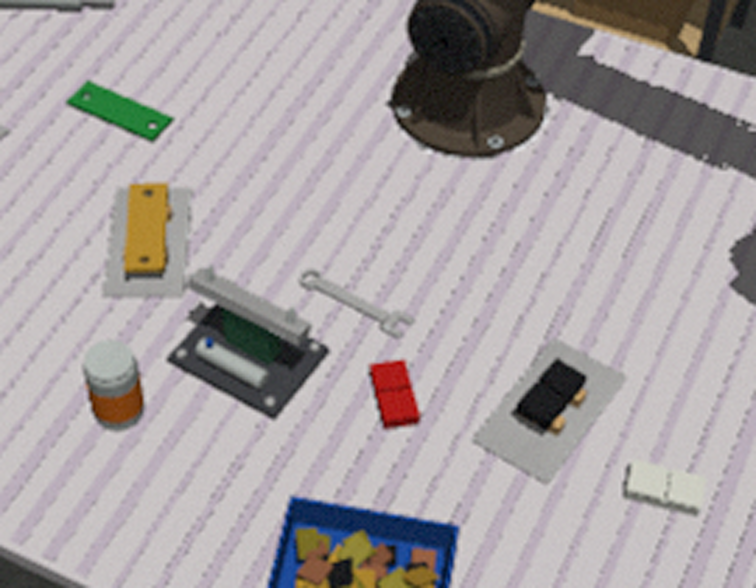

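```bash
cat > h.py <<'E'
import numpy as np,cv2,pickle
from scipy.spatial.transform import Rotation as Ro
from scipy.optimize import minimize
def eul(a): return Ro.from_euler('xyz',a,degrees=True).as_matrix()
def proj(c,P):
    q=(np.atleast_2d(P)-c["origin"])@eul(c["rotation"]); q=q@np.array(c["K"]).T
    return q[:,:2]/q[:,2:]
def ray(c,uv,z):
    d=np.linalg.inv(c["K"])@[uv[0],uv[1],1]; d=eul(c["rotation"])@d
    return c["origin"]+d*(z-c["origin"][2])/d[2]
S=8
def cover(c,polys,win):
    """label image (later polys paint over) -> coverage per label, in window"""
    x0,y0,x1,y1=win; L=np.zeros(((y1-y0)*S,(x1-x0)*S),np.uint8)
    for k,P in polys:
        uv=(proj(c,P)+0.5-[x0,y0])*S-0.5   # pixel centres at integer uv
        h=cv2.convexHull(np.round(uv*16).astype(np.int32))
        cv2.fillConvexPoly(L,h,k,shift=4)
    n=max(k for k,_ in polys)+1
    return [cv2.resize((L==k).astype(np.float32),(x1-x0,y1-y0),interpolation=cv2.INTER_AREA) for k in range(n)]
def resid(c,polys,win,blur=0.6):
    x0,y0,x1,y1=win; I=c["frame"][y0:y1,x0:x1].reshape(-1,3).astype(float)
    A=np.stack([cv2.GaussianBlur(m,(0,0),blur).ravel() for m in cover(c,polys,win)],1)
    X=np.linalg.lstsq(A,I,rcond=None)[0]; e=np.abs(A@X-I).sum(1)
    return np.mean(np.minimum(e,120))
def box(x,y,z0,z1): return np.array([[sx*x/2,sy*y/2,z] for z in(z0,z1) for sx in(-1,1) for sy in(-1,1)])
def circ(r,y,z,n=16):
    a=np.linspace(0,2*np.pi,n,endpoint=False); return np.c_[r*np.cos(a),y+r*np.sin(a),0*a+z]
def fit(cams,polyf,p0,wins,step):
    f=lambda p:sum(resid(c,polyf(p),w) for c,w in zip(cams,wins))
    s=np.vstack([p0]+[np.array(p0)+np.eye(len(p0))[i]*step[i] for i in range(len(p0))])
    o=minimize(f,p0,method='Nelder-Mead',options=dict(initial_simplex=s,xatol=1e-4,fatol=1e-4,maxiter=300))
    return o.x,o.fun
def yawpose(p): return Ro.from_euler('z',p[2]).as_matrix(),np.array([p[0],p[1],0])
def plate_polys(p):
    R,t=yawpose(p); t=t+[0,0,.024]; T=lambda Q:Q@R.T+t
    return [(1,T(box(.054,.160,0,.008))),(2,T(box(.054,.160,.008,.008))),(3,T(circ(.007,.062,.008))),(3,T(circ(.007,-.062,.008)))]
def block_polys(p):
    R,t=yawpose(p); t=t+[0,0,.024]; T=lambda Q:Q@R.T+t
    return [(1,T(box(.046,.090,0,.020)))]
def nestT(p): 
    R,t=yawpose(p); return R@Ro.from_euler('y',-.30).as_matrix(),t+[0,0,.110]
def nest_polys(p):
    R,t=nestT(p); T=lambda Q:Q@R.T+t
    o=[(1,T(box(.030,.170,-.018,0))),(2,T(box(.030,.170,0,0)))]
    for y in(-.062,.062): o+=[(3,T(np.r_[circ(.005,y,0),circ(.005,y,.014),circ(.0015,y,.022)]))]
    return o
E
python3 - <<'E'
from plant import *
from h import *
C={}
for n in("top","scene"):
    cs=[capture(n) for _ in range(3)]; c=dict(cs[-1]); c["frame"]=np.mean([x["frame"] for x in cs],0); C[n]=c
pickle.dump(C,open("c0.pkl","wb"))
t=C["top"]; s=C["scene"]
print("can",ray(t,(337,155),.055),"wrench",ray(t,(276,240),0),"red",ray(t,(245,206),0))
def win(c,q,m=.02):
    u=np.vstack([proj(c,P) for _,P in q]); a=np.floor(u.min(0)-5).astype(int);b=np.ceil(u.max(0)+6).astype(int); return (*a,*b)
for nm,f,uv,z,yaws in(("plate",plate_polys,(370.5,236.8),.032,(25,)),("block",block_polys,(189.5,226.8),.044,(-10,)),("nest",nest_polys,(305,199.5),.11,(-15,))):
    for cams in((t,),(s,),(t,s)):
        best=None
        for y in yaws:
            p0=[*ray(t,uv,z)[:2],np.radians(y)]
            for k in range(2):
                w=[win(c,f(p0)) for c in cams]; p,e=fit(cams,f,p0,w,[.006,.006,.08]); p0=p
            print(nm,len(cams),cams[0] is t,np.round(p[:2],4),round(np.degrees(p[2]),2),round(e,2))
E
```

```text
can [ 0.72292641 -0.17472774  0.055     ] wrench [0.43711325 0.02114267 0.        ] red [0.55051261 0.13008974 0.        ]
plate 1 True [ 0.4567 -0.291 ] 118.66 26.51
plate 1 False [ 0.455  -0.2925] 118.25 32.92
plate 2 True [ 0.4554 -0.2916] 118.78 56.83
block 1 True [0.4763 0.3132] 78.56 35.8
block 1 False [0.4753 0.3134] 78.63 38.47
block 2 True [0.4752 0.3134] 79.03 74.83
nest 1 True [ 0.5675 -0.0643] -6.57 77.82
nest 1 False [ 0.6079 -0.0315] -2.17 85.47
nest 2 True [ 0.5672 -0.0654] -6.46 170.81
```

```bash
python3 - <<'E'
from h import *
C=pickle.load(open("c0.pkl","rb")); t,s=C["top"],C["scene"]
def win(c,q):
    u=np.vstack([proj(c,P) for _,P in q]); return (*np.floor(u.min(0)-5).astype(int),*np.ceil(u.max(0)+6).astype(int))
p0=[.5675,-.0643,-.113]
for k in range(2):
    p,e=fit((s,),nest_polys,p0,[win(s,nest_polys(p0))],[.004,.004,.03]);p0=p
print(p[:2],np.degrees(p[2]),e)
for a in np.arange(.555,.6,.005): print(round(a,3),[round(resid(c,nest_polys([a,-.0643,-.113]),win(c,nest_polys([.5675,-.0643,-.113]))),1) for c in(t,s)],end=' ')
rows=[]
def crop(c,f,p,uv,h=22):
    k=8;x0,y0=int(uv[0]-h*1.3),int(uv[1]-h); I=c["frame"][y0:y0+2*h,x0:x0+int(2.6*h),::-1]
    I=cv2.resize(I.astype(np.uint8),None,fx=4.4,fy=4.4,interpolation=cv2.INTER_CUBIC); I=cv2.convertScaleAbs(I,alpha=1.3)
    for kk,P in f(p):
        q=cv2.convexHull(np.round((proj(c,P)+.5-[x0,y0])*4.4).astype(np.int32)); cv2.polylines(I,[q],True,(255,0,255) if kk<3 else(0,255,0),1)
    return I
for c in(t,s):
    rows.append(np.hstack([crop(c,f,p,proj(c,[p[0],p[1],z])[0]) for f,p,z in((nest_polys,[.5672,-.065,-.113],.11),(plate_polys,[.4555,-.2917,np.radians(118.6)],.03),(block_polys,[.4755,.3133,np.radians(78.7)],.03))]))
I=np.vstack(rows);print(I.shape);cv2.imwrite("pics/ov.png",I)
E
```

```text
[ 0.56412556 -0.06531607] -6.565756138330365 93.16075174511379
0.555 [np.float64(94.8), np.float64(98.7)] 0.56 [np.float64(87.4), np.float64(95.5)] 0.565 [np.float64(79.6), np.float64(94.0)] 0.57 [np.float64(82.7), np.float64(95.2)] 0.575 [np.float64(92.1), np.float64(93.4)] 0.58 [np.float64(94.1), np.float64(90.0)] 0.585 [np.float64(94.2), np.float64(86.5)] 0.59 [np.float64(93.7), np.float64(85.3)] 0.595 [np.float64(92.7), np.float64(85.4)] (388, 753, 3)
```

View pics/ov.png

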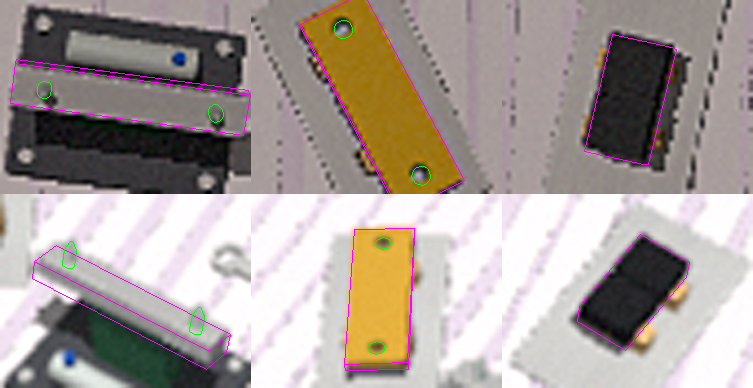

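The scene holds three block shapes in the top picture: black at (189,227), red at (245,206) and white at (141,209). There are two plate shapes, yellow at (370,237) and green at (420,298). By the description I want the yellow plate and the black block. The overlay crop shows both fitting their models, and the can is at (337,155). Next I move to the plate.

```bash

python3 -m creep '[[87,1,-1,0,0,0,-7],[87,1,-1,0,0,0,-7],[87,1,-1,0,0,0,-7],[87,1,-1,0,0,0,-7],[87,1,-1,0,0,0,-7],[87,1,-1,0,0,0,-7],[87,1,-1,0,0,0,-7],[87,1,-1,0,0,0,-7]]' 30
python3 -m creep '[[87,0.856,-1,0,0,0,-7],[87,0,-1,0,0,0,-7],[87,0,-1,0,0,0,-7],[87,0,-1,0,0,0,-7],[87,0,-1,0,0,0,-7],[87,0,-1,0,0,0,-7],[87,0,-1,0,0,0,-7],[87,0,-1,0,0,0,-7]]'
python3 -m creep '[[87,0,-1,0,0,0,-7],[87,0,-1,0,0,0,-7],[87,0,-1,0,0,0,-5.1],[87,0,-1,0,0,0,0],[87,0,-1,0,0,0,0],[87,0,-1,0,0,0,0],[87,0,-1,0,0,0,0],[87,0,-1,0,0,0,0]]'
```

```text
time_s: 1.87
tcp_pos: [0.4355, 0.4316, 0.2269]
eef_rot: [-180.0, 0.0, -76.7]
contact_force: [0.0, 1.2, -0.4]
gripper_width: 0.0873
gripper_force: 0.0
time_s: 2.53
tcp_pos: [0.4558, 0.2317, 0.2268]
eef_rot: [-180.0, 0.0, -132.7]
contact_force: [0.3, -0.6, 0.9]
gripper_width: 0.0871
gripper_force: 0.0
time_s: 3.2
tcp_pos: [0.4557, 0.0318, 0.2269]
eef_rot: [-180.0, 0.0, -151.4]
contact_force: [0.6, -0.4, -0.9]
gripper_width: 0.0868
gripper_force: 0.0
```

```bash

python3 -m creep '[[87,0,-1,0,0,0,0],[87,0,-1,0,0,0,0],[87,0,-1,0,0,0,0],[87,0,-1,0,0,0,0],[87,0,-1,0,0,0,0],[87,0,-1,-0.5,0,0,0],[87,0,-1,-0.5,0,0,0],[87,0,-1,-0.5,0,0,0]]'
python3 -m creep '[[87,0,-1,-0.8,0,0,0],[87,0,-1,-1,0,0,0],[87,0,-1,-1,0,0,0],[87,0,-1,-1,0,0,0],[87,0,-0.944,-1,0,0,0],[87,0,0,-0.38,0,0,0],[87,0,0,0,0,0,0]]'
python3 - <<'E'
from plant import *
from h import *
s=r.get_state(); print(s["tcp_pos"],s["eef_rot"],s["contact_force"])
c=capture("scene"); u=proj(c,[.4555,-.2918,.03])[0].astype(int)
I=c["frame"][u[1]-50:u[1]+50,u[0]-50:u[0]+70,::-1]
cv2.imwrite("pics/pl.png",cv2.resize(I,None,fx=5,fy=5,interpolation=cv2.INTER_CUBIC))
E
```

```text
time_s: 3.87
tcp_pos: [0.4559, -0.1683, 0.1891]
eef_rot: [-180.0, 0.1, -151.4]
contact_force: [0.0, 0.2, -0.2]
gripper_width: 0.0874
gripper_force: 0.0
time_s: 4.45
tcp_pos: [0.4537, -0.2912, 0.0567]
eef_rot: [179.8, -0.2, -151.6]
contact_force: [-0.2, -0.1, 0.6]
gripper_width: 0.0869
gripper_force: 0.0
[ 0.45374859 -0.29118166  0.05670173] [ 179.78878616   -0.21487277 -151.58725055] [-0.19146077 -0.11946424  0.60958855]
```

View pics/pl.png

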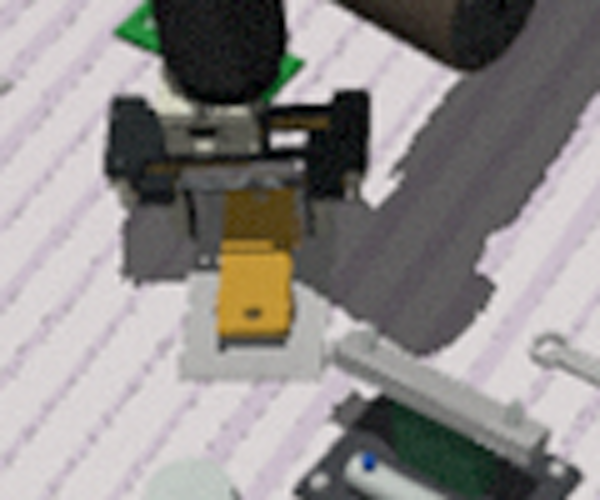

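The open fingers straddle the yellow plate in the crop, at about (255,220). I descend and close.

```bash

python3 -m creep '[[87,0,0,0,0,0,0],[87,0,0,-0.5,0,0,0],[87,0,0,-0.5,0,0,0],[87,0,0,-0.5,0,0,0],[87,0,0,-0.4,0,0,0],[87,0,0,0,0,0,0],[87,0,0,0,0,0,0]]'
```

```text
time_s: 5.08
tcp_pos: [0.4564, -0.2903, 0.0128]
eef_rot: [-180.0, 0.0, -151.4]
contact_force: [0.6, 0.3, 0.4]
gripper_width: 0.0868
gripper_force: 0.0
```

```bash

python3 -m creep '[[87,-0.02,-0.06,-0.06,0,0,0],[50,0,0,0,0,0,0],[50,0,0,0,0,0,0],[50,0,0,0,0,0,0],[50,0,0,0,0,0,0],[50,0,0,0,0,0,0],[50,0,0,0,0,0,0]]' 40
```

```text
time_s: 5.67
tcp_pos: [0.4552, -0.292, 0.0106]
eef_rot: [180.0, -0.0, -151.4]
contact_force: [0.1, 2.6, 4.5]
gripper_width: 0.0534
gripper_force: 39.8
```

```bash

python3 -m creep '[[50,0,0,0.2,0,0,0],[50,0,0,0.5,0,0,0],[50,0,0,0.8,0,0,0],[50,0,0,0.9,0,0,0],[50,0,0,1,0,0,0],[50,0,0,1,0,0,0],[50,0,0,1,0,0,0],[50,0,0,1,0,0,0]]'
python3 -m creep '[[50,0,0.2,1,0,0,6.855],[50,0,0.7,1,0,0,6.855],[50,0.5,1,0.5,0,0,6.855],[50,0.5,1,0.2,0,0,6.855],[50,0.5,1,0,0,0,6.855],[50,0.5,1,0,0,0,6.855],[50,0.5,1,0,0,0,6.855],[50,0.5,1,0,0,0,6.855]]'
python3 -m creep '[[50,0.5,1,0,-0.491,-4.27,0],[50,0.4,0.9,0,-0.491,-4.27,0],[50,0.15,0.33,0,-0.491,-4.27,0],[50,0,0,0,-0.491,-4.27,0],[50,0,0,0,0,0,0],[50,0,0,0,0,0,0]]'
```

```text
time_s: 6.33
tcp_pos: [0.4543, -0.2917, 0.1712]
eef_rot: [179.9, -0.1, -151.5]
contact_force: [0.9, -0.3, -6.6]
gripper_width: 0.0535
gripper_force: 40.0
time_s: 7.0
tcp_pos: [0.5297, -0.1182, 0.2374]
eef_rot: [179.9, 0.0, -96.3]
contact_force: [0.9, 0.3, -6.8]
gripper_width: 0.0535
gripper_force: 40.0
time_s: 7.5
tcp_pos: [0.5537, -0.0641, 0.2366]
eef_rot: [-163.0, -0.0, -96.5]
contact_force: [0.9, -0.2, -5.7]
gripper_width: 0.0534
gripper_force: 40.0
```

```bash
cat > hover.py <<'E'
from plant import *
from h import *
import sys
C={}
for n in("top","scene"):
    cs=[capture(n) for _ in range(3)]; c=dict(cs[-1]); c["frame"]=np.mean([x["frame"] for x in cs],0); C[n]=c
s=r.get_state(); Rt=eul(s["eef_rot"]); tp=s["tcp_pos"]; pickle.dump((C,Rt,tp),open("c1.pkl","wb"))
psi=np.radians(-6.56); N=Ro.from_euler('z',psi).as_matrix()@Ro.from_euler('y',-.3).as_matrix()
print("tcp",tp,"tool axes in nest frame\n",np.round(N.T@Rt,4), s["contact_force"],s["moment"])
# plate frame: z=-tool z, x=-tool y (up slope), y = z x x
Rp=np.c_[-Rt[:,1],0*Rt[:,1],-Rt[:,2]] if (N.T@Rt)[0,1]<0 else np.c_[Rt[:,1],0*Rt[:,1],-Rt[:,2]]
Rp[:,1]=np.cross(Rp[:,2],Rp[:,0]); 
D=float(sys.argv[1])
def pol(p):
    R=Rp@Ro.from_rotvec([p[3] if len(p)>3 else 0,0,p[2]]).as_matrix(); t=tp+Rp@[p[0],p[1],D]; T=lambda Q:Q@R.T+t
    return [(1,T(box(.054,.160,0,.008))),(2,T(box(.054,.160,.008,.008))),(3,T(circ(.007,.062,.008))),(3,T(circ(.007,-.062,.008)))]
def wins(c):
    o=[]
    for sg in(-1,1):
        t=tp+Rp@[0,0,D]; Q=np.array([[x,sg*y,z] for x in(-.032,.032) for y in(.048,.09) for z in(0,.008)])@Rp.T+t
        u=proj(c,Q); o.append((*np.floor(u.min(0)-1).astype(int),*np.ceil(u.max(0)+1).astype(int)))
    return o
for cams in((C["top"],),(C["scene"],),(C["top"],C["scene"])):
    cc=[c for c in cams for _ in(0,1)]; ww=[w for c in cams for w in wins(c)]
    for p0,st in(([0,0,0],[.004,.004,.03]),([0,0,0,0],[.004,.004,.03,.04])):
        p,e=fit(cc,pol,p0,ww,st); print([i for i in C if C[i] is cams[0]],len(cams),np.round(p[:2]*1e3,2),"mm (plate frame)",np.round(np.degrees(p[2:]),2),round(e,1))
out=[]
for n in C:
    c=C[n]; u=proj(c,tp)[0].astype(int); k=4.5; x0,y0=u-[42,42]
    I=cv2.resize(c["frame"][y0:y0+84,x0:x0+84,::-1].astype(np.uint8),None,fx=k,fy=k,interpolation=cv2.INTER_CUBIC); I=cv2.convertScaleAbs(I,alpha=1.3)
    for kk,P in pol([0,0,0])+nest_polys([.5658,-.0648,psi]): cv2.polylines(I,[cv2.convexHull(np.round((proj(c,P)+.5-[x0,y0])*k).astype(np.int32))],True,(255,0,255) if kk<3 else(0,255,0),1)
    out.append(I)
cv2.imwrite(sys.argv[2],np.hstack(out))
E
python3 hover.py 0.0134 pics/hov.png
```

```text
tcp [ 0.55724513 -0.06415513  0.23806861] tool axes in nest frame
 [[-1.4e-03 -1.0e+00 -4.0e-04]
 [-1.0e+00  1.4e-03 -3.0e-04]
 [ 3.0e-04  4.0e-04 -1.0e+00]] [ 0.71367843 -0.17268261 -4.7267533 ] [0.34075994 1.47655486 0.00870141]
['top'] 1 [1.07 0.96] mm (plate frame) [-0.21] 155.0
['top'] 1 [1.11 1.03] mm (plate frame) [-0.18  0.17] 155.0
['scene'] 1 [ 6.01 -2.84] mm (plate frame) [6.44] 159.1
['scene'] 1 [5.75 0.03] mm (plate frame) [4.28 1.69] 158.7
['top'] 2 [1.06 0.56] mm (plate frame) [-0.02] 325.0
['top'] 2 [1.74 0.65] mm (plate frame) [-0.1   2.42] 322.7
```

View pics/hov.png

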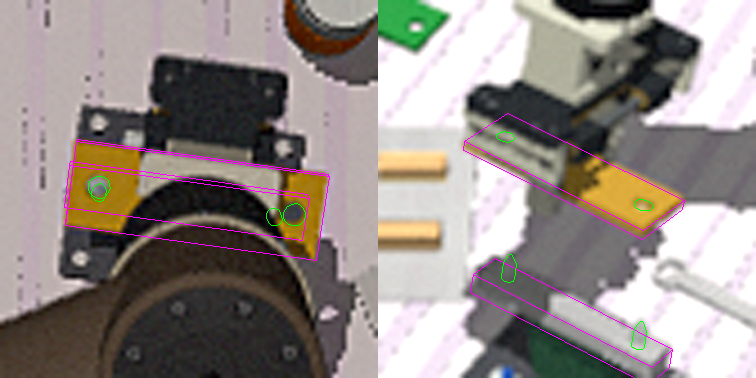

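```bash
python3 - <<'E'
import sys
from h import *
C,Rt,tp=pickle.load(open("c1.pkl","rb")); C0=pickle.load(open("c0.pkl","rb")); s=C["scene"]
Rp=np.c_[-Rt[:,1],-Rt[:,0],-Rt[:,2]]; print(np.linalg.det(Rp)); D=.0134
def pol(p,dz=0):
    t=tp+Rp@[p[0],p[1],D+dz]; T=lambda Q:Q@Rp.T+t
    return [(1,T(box(.054,.160,0,.008))),(2,T(box(.054,.160,.008,.008))),(3,T(circ(.007,.062,.008))),(3,T(circ(.007,-.062,.008)))]
for sg in(-1,1):
    Q=np.array([[x,sg*y,z] for x in(-.034,.034) for y in(.035,.09) for z in(0,.008)])@Rp.T+tp+Rp@[0,0,D]
    for nm in C:
        u=proj(C[nm],Q); w=(*np.floor(u.min(0)-1).astype(int),*np.ceil(u.max(0)+1).astype(int))
        for a in (-.003,0,.003):
            p,e=fit((C[nm],),pol,[a,a],[w],[.003,.003]); print(nm,sg,np.round(p*1e3,2),round(e,1))
# nest, fixed yaw, initial images
for nm in C0:
    c=C0[nm]; u=np.vstack([proj(c,P) for _,P in nest_polys([.5655,-.065,-.1145])]);w=(*np.floor(u.min(0)-3).astype(int),*np.ceil(u.max(0)+4).astype(int))
    for a in(-.003,0,.003):
        p,e=fit((c,),lambda p:nest_polys([*p,-.1145]),[.5655+a,-.065+a],[w],[.003,.003]); print("nest",nm,np.round(p*1e3,2),round(e,1))
c=s;k=8;u=proj(c,[.566,-.065,.11])[0].astype(int);x0,y0=u-[45,30]
I=[cv2.resize(C0["scene"]["frame"][y0:y0+60,x0:x0+90,::-1].astype(np.uint8),None,fx=k,fy=k,interpolation=cv2.INTER_CUBIC)][0]
for kk,P in nest_polys([.5645,-.0653,-.1145]): cv2.polylines(I,[cv2.convexHull(np.round((proj(c,P)+.5-[x0,y0])*k).astype(np.int32))],True,(255,0,255) if kk<3 else(0,255,0),1)
cv2.imwrite("pics/n0.png",I)
E
```

```text
1.0000000000000007
top -1 [-19.35   6.73] 88.5
top -1 [ 14.99 -13.45] 95.2
top -1 [1.71 1.13] 100.8
scene -1 [ 5.34 98.53] 94.3
scene -1 [-3.14 78.52] 93.4
scene -1 [16.25  5.8 ] 90.4
top 1 [1.18 0.47] 79.8
top 1 [1.17 0.56] 79.7
top 1 [1.17 0.56] 79.7
scene 1 [-1.67 -1.94] 78.3
scene 1 [-2.04 -1.96] 78.3
scene 1 [-2.7  42.79] 53.1
nest top [567.46 -64.67] 71.6
nest top [567.51 -64.54] 71.6
nest top [567.46 -64.67] 71.6
nest scene [563.78 -66.  ] 91.4
nest scene [563.76 -65.62] 91.4
nest scene [563.78 -65.5 ] 91.4
```

View pics/n0.png

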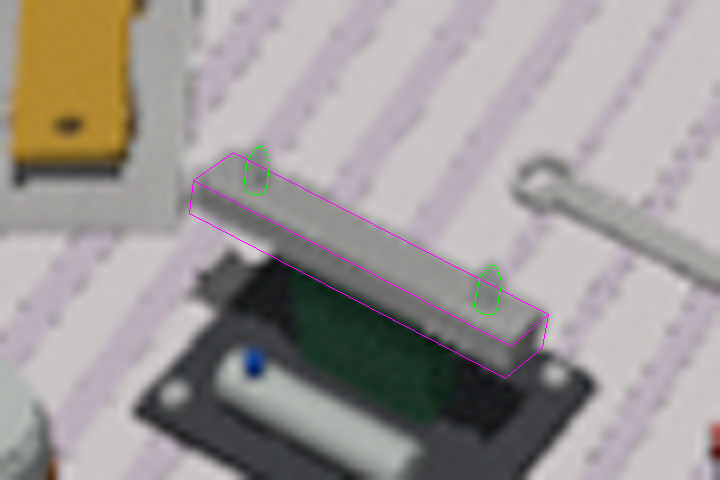

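Both cameras now agree to about 1 mm on the TCP target that aligns the plate, so I lower it to just above the pins.

```bash

python3 -m creep '[[50,0.02,0,-0.7,0,0,0],[50,0.02,0,-0.8,0,0,0],[50,0.02,0,-0.8,0,0,0],[50,0.02,0.016,-0.8,0,0,0],[50,0.02,0,-0.7,0,0,0],[50,0,0,-0.5,0,0,0],[50,0,0,0,0,0,0],[50,0,0,0,0,0,0]]'
cat > nf.py <<'E'
import sys
from plant import *
from h import *
psi=np.radians(-6.56); N=Ro.from_euler('z',psi).as_matrix()@Ro.from_euler('y',-.3).as_matrix(); O=np.array([.566,-.0645,.110])
s=r.get_state(); d=N.T@(s["tcp_pos"]-O); print("t",s["time_s"],"tcp in nest mm",np.round(d*1e3,2),"rotvec tool vs ideal deg",np.round(Ro.from_matrix(eul(s["eef_rot"])@np.array([[0,-1,0],[-1,0,0],[0,0,-1.]]).T@np.eye(3)@N.T).as_rotvec(degrees=True),2) if 0 else "", "F nest",np.round(N.T@s["contact_force"],1),"M",np.round(s["moment"],2),"w",s["gripper_width"],s["gripper_force"])
I=N@np.array([[0,-1,0],[-1,0,0],[0,0,-1.]]); print("turn needed (world rotvec)",np.round(Ro.from_matrix(I@eul(s["eef_rot"]).T).as_rotvec(degrees=True),2))
for a in sys.argv[1:]:
    g=np.array(eval(a)); print(a,"-> units",np.round(N@(g-d*1e3)/25,3))
E
python3 nf.py '[0,0,11.6]' '[0,0,-13.4]'
```

```text
time_s: 8.47
tcp_pos: [0.5592, -0.0639, 0.13]
eef_rot: [-162.9, -0.1, -96.6]
contact_force: [0.4, 0.4, -4.3]
gripper_width: 0.0535
gripper_force: 40.0
t 8.4667 tcp in nest mm [-0.59 -0.23 21.16] rotvec tool vs ideal deg  F nest [-0.9  0.4 -4.3] M [ 0.26  1.42 -0.06] w 0.053479389497495325 39.992194175720215
turn needed (world rotvec) [ 0.04 -0.1   0.05]
[0,0,11.6] -> units [ 0.136 -0.006 -0.358]
[0,0,-13.4] -> units [ 0.429 -0.04  -1.314]
```

```bash

python3 -m creep '[[50,0.06,-0.006,-0.166,0,0,0],[50,0.058,-0.006,-0.166,0,0,0],[50,0.058,-0.006,-0.166,0,0,0],[50,0.058,-0.006,-0.166,0,0,0],[50,0,0,0,0,0,0],[50,0,0,0,0,0,0]]'
python3 nf.py '[0,0,-4]' '[0,0,-13.4]'
```

```text
time_s: 8.97
tcp_pos: [0.5647, -0.0643, 0.1136]
eef_rot: [-162.8, -0.0, -96.6]
contact_force: [0.0, -0.6, -6.6]
gripper_width: 0.0533
gripper_force: 40.0
t 8.9667 tcp in nest mm [-0.16  0.03  3.83] rotvec tool vs ideal deg  F nest [-1.9 -0.6 -6.4] M [ 0.08  1.85 -0.08] w 0.05328757452572288 39.98839795589447
turn needed (world rotvec) [ 0.   -0.04  0.04]
[0,0,-4] -> units [ 0.098 -0.012 -0.297]
[0,0,-13.4] -> units [ 0.208 -0.025 -0.656]
```

```bash

python3 -m creep '[[50,0.033,-0.003,-0.1,0,0,0],[50,0.033,-0.003,-0.1,0,0,0],[50,0.033,-0.003,-0.1,0,0,0],[50,0,0,0,0,0,0],[50,0,0,0,0,0,0]]'
python3 nf.py '[0,0,-13.4]'
```

```text
time_s: 9.38
tcp_pos: [0.5661, -0.0651, 0.1057]
eef_rot: [-163.0, -0.1, -96.7]
contact_force: [-3.8, -2.7, -7.3]
gripper_width: 0.0533
gripper_force: 40.0
t 9.3833 tcp in nest mm [-1.15 -0.62 -4.18] rotvec tool vs ideal deg  F nest [-5.4 -3.1 -6. ] M [-1.04  3.03 -0.6 ] w 0.05329545999637784 39.982287883758545
turn needed (world rotvec) [ 0.04 -0.15  0.09]
[0,0,-13.4] -> units [ 0.155  0.007 -0.339]
```

```bash

python3 -m creep '[[50,-0.06,-0.025,-0.018,0,0,-0.4],[50,0,0,0,0,0,0],[50,0,0,0,0,0,0],[50,0,0,0,0,0,0]]'
python3 nf.py '[0,0,-13.4]'
```

```text
time_s: 9.72
tcp_pos: [0.5658, -0.0651, 0.106]
eef_rot: [-162.8, -0.0, -97.0]
contact_force: [-1.7, -3.5, -6.8]
gripper_width: 0.0531
gripper_force: 40.0
t 9.7167 tcp in nest mm [-1.3  -0.59 -3.79] rotvec tool vs ideal deg  F nest [-3.2 -3.7 -6.1] M [-0.96  2.41 -0.3 ] w 0.05311157311462782 40.00575542449951
turn needed (world rotvec) [ 0.01 -0.01  0.42]
[0,0,-13.4] -> units [ 0.165  0.005 -0.352]
```

```bash

python3 -m creep '[[50,-0.026,-0.058,-0.006,0,0,-0.2],[50,0,0,0,0,0,0],[50,0,0,0,0,0,0],[50,0,0,0,0,0,0]]'
python3 nf.py '[0,0,-13.4]'
```

```text
time_s: 10.05
tcp_pos: [0.5659, -0.0661, 0.1062]
eef_rot: [-162.7, 0.0, -97.2]
contact_force: [-0.1, -0.3, -5.9]
gripper_width: 0.0532
gripper_force: 40.0
t 10.05 tcp in nest mm [-1.03 -1.59 -3.62] rotvec tool vs ideal deg  F nest [-1.8 -0.3 -5.7] M [ 0.07  1.8  -0.09] w 0.05319151939754221 39.996508955955505
turn needed (world rotvec) [-0.03  0.07  0.61]
[0,0,-13.4] -> units [ 0.161  0.045 -0.362]
```

```bash

python3 -m creep '[[50,0.006,-0.023,-0.072,0,0,0],[50,0.02,-0.002,-0.067,0,0,0],[50,0.02,-0.002,-0.067,0,0,0],[50,0.02,-0.002,-0.067,0,0,0],[50,0,0,0,0,0,0],[50,0,0,0,0,0,0]]'
python3 nf.py '[-1,-2,-13.4]'
```

```text
time_s: 10.55
tcp_pos: [0.567, -0.0672, 0.0988]
eef_rot: [-162.8, 0.0, -97.2]
contact_force: [-0.2, 0.5, -6.0]
gripper_width: 0.0532
gripper_force: 40.0
t 10.55 tcp in nest mm [ -2.06  -2.53 -11.04] rotvec tool vs ideal deg  F nest [-2.1  0.5 -5.7] M [ 0.24  1.54 -0.01] w 0.05316021324407109 39.99220132827759
turn needed (world rotvec) [-0.   -0.01  0.63]
[-1,-2,-13.4] -> units [ 0.071  0.013 -0.077]
```

```bash

python3 -m creep '[[50,0.009,-0.001,-0.029,0,0,0],[50,0.009,-0.001,-0.029,0,0,0],[50,0,0,0,0,0,0],[50,0,0,0,0,0,0]]'
python3 nf.py
python3 -m creep '[[50,0.009,-0.001,-0.029,0,0,0],[50,0,0,0,0,0,0],[50,0,0,0,0,0,0]]'
python3 nf.py
```

```text
time_s: 10.88
tcp_pos: [0.5675, -0.0672, 0.0976]
eef_rot: [-162.8, 0.0, -97.2]
contact_force: [-0.1, 0.8, -5.9]
gripper_width: 0.0537
gripper_force: 40.0
t 10.8833 tcp in nest mm [ -1.92  -2.47 -12.34] rotvec tool vs ideal deg  F nest [-1.9  0.8 -5.5] M [ 0.34  1.58 -0.01] w 0.053746420691989434 39.991629123687744
turn needed (world rotvec) [-0.01  0.02  0.63]
time_s: 11.13
tcp_pos: [0.5676, -0.0672, 0.0975]
eef_rot: [-162.8, 0.0, -97.2]
contact_force: [-5.3, 1.9, 1.6]
gripper_width: 0.0535
gripper_force: 40.0
t 11.1333 tcp in nest mm [ -1.86  -2.49 -12.54] rotvec tool vs ideal deg  F nest [-4.7  1.2  3.1] M [0.83 2.56 0.14] w 0.05354587799598216 39.9951034784317
turn needed (world rotvec) [-0.01  0.04  0.62]
```

The wrist force shows the plate seated on the beam face, so I release it and back off along the normal.

```bash

python3 -m creep '[[60,0,0,0,0,0,0],[70,0,0,0,0,0,0],[87,0,0,0,0,0,0],[87,0,0,0,0,0,0],[87,0,0,0,0,0,0],[87,0,0,0,0,0,0]]'
python3 nf.py
python3 -m creep '[[87,-0.08,0.01,0.3,0,0,0],[87,-0.2,0.02,0.65,0,0,0],[87,-0.25,0.03,0.9,0,0,0],[87,-0.25,0.03,0.9,0,0,0],[87,-0.25,0.5,0.9,0,0,0],[87,-0.2,1,0.5,0,0,0],[87,0,1,0,0,0,0],[87,0,1,0,0,0,0]]'
python3 -m creep '[[87,-0.2,1,0,0.491,4.27,0],[87,-0.2,1,0,0.491,4.27,0],[87,-0.2,1,0,0.491,4.27,0],[87,-0.2,1,0,0.491,4.27,0],[87,-0.2,1,0,0,0,7],[87,-0.2,1,0,0,0,7],[87,-0.2,1,0,0,0,7],[87,-0.2,1,0,0,0,7]]'
python3 - <<'E'
from plant import *
from h import *
C={}
for n in("top","scene"):
    cs=[capture(n) for _ in range(3)]; c=dict(cs[-1]); c["frame"]=np.mean([x["frame"] for x in cs],0); C[n]=c
pickle.dump(C,open("c2.pkl","wb")); print(r.get_state()["time_s"])
psi=np.radians(-6.56); out=[]
def pol(p,z=0.,yaw=psi):
    N=Ro.from_euler('z',yaw).as_matrix()@Ro.from_euler('y',-.3).as_matrix(); t=np.array([p[0],p[1],.110])+N@[0,0,z]; T=lambda Q:Q@N.T+t
    return [(1,T(box(.054,.160,0,.008))),(2,T(box(.054,.160,.008,.008)))]+[(3,T(circ(.005,y,.014))) for y in(-.062,.062)]
for n in C:
    c=C[n]; q=pol([.5655,-.066]); u=np.vstack([proj(c,P) for _,P in q]); w=(*np.floor(u.min(0)-3).astype(int),*np.ceil(u.max(0)+4).astype(int))
    p,e=fit((c,),lambda p:pol(p[:2],p[3],p[2]),[.5655,-.066,psi,0],[w],[.003,.003,.03,.004]); print(n,np.round(p,4),np.degrees(p[2]),e)
    p,e=fit((c,),lambda p:pol(p[:2],0,p[2]),[.5655,-.066,psi],[w],[.003,.003,.03]); print(n,np.round(p,4),np.degrees(p[2]),e)
    u=proj(c,[.566,-.066,.115])[0].astype(int); k=7; x0,y0=u-[28,24]
    I=cv2.resize(c["frame"][y0:y0+52,x0:x0+57,::-1].astype(np.uint8),None,fx=k,fy=k,interpolation=cv2.INTER_CUBIC)
    cv2.polylines(I,[cv2.convexHull(np.round((proj(c,pol(p[:2],0,p[2])[0][1])+.5-[x0,y0])*k).astype(np.int32))],True,(255,0,255),1)
    out.append(I)
cv2.imwrite("pics/seat.png",np.hstack(out))
E
```

```text
time_s: 11.63
tcp_pos: [0.5679, -0.0672, 0.097]
eef_rot: [-162.8, 0.0, -97.2]
contact_force: [0.1, -0.1, -0.1]
gripper_width: 0.0851
gripper_force: 0.0
t 11.6333 tcp in nest mm [ -1.76  -2.44 -13.05] rotvec tool vs ideal deg  F nest [ 0.1 -0.1 -0.2] M [0.24 0.88 0.02] w 0.08508684484685768 0.0
turn needed (world rotvec) [-0.01  0.03  0.63]
time_s: 12.3
tcp_pos: [0.537, 0.0236, 0.2028]
eef_rot: [-162.6, 0.1, -97.2]
contact_force: [0.6, 0.2, -0.1]
gripper_width: 0.0867
gripper_force: 0.0
time_s: 12.97
tcp_pos: [0.4963, 0.2238, 0.201]
eef_rot: [180.0, -0.1, -68.8]
contact_force: [0.2, 0.3, 0.1]
gripper_width: 0.0871
gripper_force: 0.0
13.2667
top [ 0.5662 -0.0657 -0.1173  0.0011] -6.7209509471073074 62.92701659661454
top [ 0.5658 -0.0659 -0.1192] -6.829686258696545 62.94067253061787
scene [ 0.5662 -0.066  -0.119   0.0012] -6.816446117379163 84.47310420050624
scene [ 0.5648 -0.0661 -0.117 ] -6.701742254753426 84.45917609496944
```

View pics/seat.png

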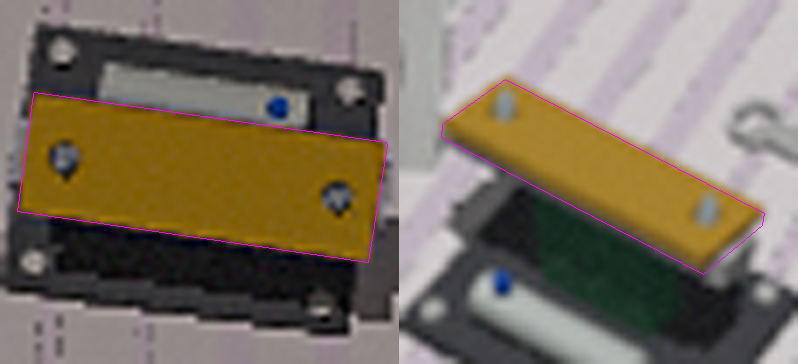

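The plate is seated, with both pins showing through its holes at (65,157) and (338,197) in the top crop and its outline parallel to the beam. Next is the black block.

```bash

python3 -m creep '[[87,-0.2,0.9,0,0,0,7.1],[87,-0.2,0.9,0,0,0,7.1],[87,-0.2,0.9,-0.5,0,0,7.1],[87,-0.224,0.88,-1,0,0,7.1],[87,0,0,-1,0,0,7.1],[87,0,0,-1,0,0,7.1],[87,0,0,-1,0,0,7.1],[87,0,0,-0.74,0,0,7.1]]'
python3 -m creep '[[87,0,0,0,0,0,0.6],[87,0,0,0,0,0,0],[87,0,0,0,0,0,0]]'
```

```text
time_s: 13.93
tcp_pos: [0.4759, 0.3107, 0.0678]
eef_rot: [179.9, -0.1, -12.1]
contact_force: [0.8, 0.5, -0.4]
gripper_width: 0.0869
gripper_force: 0.0
time_s: 14.18
tcp_pos: [0.4772, 0.3121, 0.0709]
eef_rot: [-179.9, -0.2, -12.0]
contact_force: [-0.2, -0.2, -0.8]
gripper_width: 0.0873
gripper_force: 0.0
```

```bash

python3 -m creep '[[87,-0.06,0.05,-0.5,0,0,0.6],[87,0,0,-0.5,0,0,0],[87,0,0,-0.5,0,0,0],[87,0,0,-0.26,0,0,0],[87,0,0,0,0,0,0],[87,0,0,0,0,0,0]]'
python3 -c "
from plant import r
s=r.get_state();print(s['tcp_pos'],s['eef_rot'])"
```

```text
time_s: 14.68
tcp_pos: [0.4753, 0.3136, 0.0266]
eef_rot: [-180.0, -0.2, -11.2]
contact_force: [0.4, -0.5, -0.1]
gripper_width: 0.0873
gripper_force: 0.0
[0.47528977 0.31358895 0.02659317] [-179.95008728   -0.21343316  -11.23593399]
```

```bash

python3 -m creep '[[42,0,0,0,0,0,0],[42,0,0,0,0,0,0],[42,0,0,0,0,0,0],[42,0,0,0,0,0,0],[42,0,0,0,0,0,0],[42,0,0,0,0,0,0],[42,0,0,0,0,0,0]]' 25
python3 -c "
from plant import r
s=r.get_state();print(s['tcp_pos'],s['eef_rot'])"
python3 -m creep '[[42,0,0,0.2,0,0,0],[42,0,0,0.4,0,0,0],[42,0,0,0.8,0,0,0],[42,0,0,1,0,0,0],[42,0,0,1,0,0,0],[42,0,0,1,0,0,0],[42,0,0,1,0,0,0],[42,0,0,1,0,0,0]]'
```

```text
time_s: 15.27
tcp_pos: [0.4749, 0.3134, 0.0257]
eef_rot: [-180.0, -0.2, -11.2]
contact_force: [0.2, 1.6, -1.1]
gripper_width: 0.046
gripper_force: 0.9
[0.47487725 0.31340551 0.02566325] [-179.98520322   -0.18395779  -11.16415548]
time_s: 15.93
tcp_pos: [0.4744, 0.3129, 0.1877]
eef_rot: [-180.0, -0.2, -11.2]
contact_force: [0.9, 1.8, -2.3]
gripper_width: 0.0456
gripper_force: 25.0
```

```bash

python3 -m creep '[[42,0.1,-0.5,0.5,0,0,-7.1],[42,0.15,-1,0.2,0,0,-7.1],[42,0.15,-1,0,0,0,-7.1],[42,0.15,-1,0,0,0,-7.1],[42,0.15,-1,0,0,0,-7.1],[42,0.15,-1,0,0,0,-7.1],[42,0.15,-1,0,0,0,-7.1],[42,0.15,-1,0,0,0,-7.1]]'
python3 -m creep '[[42,0.15,-1,0,0,0,-7.1],[42,0.15,-1,0,0,0,-7.1],[42,0.15,-1,0,0,0,-7.1],[42,0.15,-1,0,0,0,-7.1],[42,0.15,-1,0,-0.491,-4.27,0],[42,0.2,-1,0,-0.491,-4.27,0],[42,0.2,-1,0,-0.491,-4.27,0],[42,0.19,-0.5,0,-0.491,-4.27,0]]'
python3 -m creep '[[42,0,0,0,0,0,-0.3],[42,0,0,0,0,0,0],[42,0,0,0,0,0,0]]'
python3 nf.py '[-1.5,-1.8,25]' '[-1.5,-1.8,9.7]'
```

```text
time_s: 16.6
tcp_pos: [0.5032, 0.1244, 0.2039]
eef_rot: [-180.0, -0.2, -68.3]
contact_force: [1.1, -0.1, -2.3]
gripper_width: 0.0457
gripper_force: 25.0
time_s: 17.27
tcp_pos: [0.5367, -0.0636, 0.204]
eef_rot: [-162.6, -0.2, -96.5]
contact_force: [-0.1, -0.9, -2.4]
gripper_width: 0.0457
gripper_force: 25.0
time_s: 17.52
tcp_pos: [0.5372, -0.0616, 0.2041]
eef_rot: [-162.8, -0.2, -96.7]
contact_force: [0.4, 0.0, -1.3]
gripper_width: 0.046
gripper_force: 25.0
t 17.5167 tcp in nest mm [ 0.13 -0.4  98.43] rotvec tool vs ideal deg  F nest [ 0.   0.1 -1.3] M [0.3  1.13 0.02] w 0.04601227446430876 24.97120418585837
turn needed (world rotvec) [ 0.21 -0.    0.17]
[-1.5,-1.8,25] -> units [ 0.794 -0.148 -2.825]
[-1.5,-1.8,9.7] -> units [ 0.974 -0.168 -3.41 ]
```

```bash

python3 -m creep '[[42,0.16,-0.03,-0.57,0.2,0,0.1],[42,0.16,-0.03,-0.57,0,0,0],[42,0.16,-0.03,-0.57,0,0,0],[42,0.16,-0.03,-0.57,0,0,0],[42,0.154,-0.028,-0.545,0,0,0],[42,0,0,0,0,0,0],[42,0,0,0,0,0,0],[42,0,0,0,0,0,0]]'
python3 nf.py '[-1.5,-1.8,12]' '[-1.5,-1.8,9.7]'
python3 - <<'E'
from plant import *
from h import *
out=[]
for n in("top","scene"):
    c=capture(n);u=proj(c,[.566,-.066,.13])[0].astype(int); x0,y0=u-[32,32]
    out.append(cv2.resize(c["frame"][y0:y0+60,x0:x0+64,::-1],None,fx=6,fy=6,interpolation=cv2.INTER_CUBIC))
cv2.imwrite("pics/blk.png",np.hstack(out))
E
```

```text
time_s: 18.18
tcp_pos: [0.5577, -0.0649, 0.1333]
eef_rot: [-162.8, -0.0, -96.6]
contact_force: [0.0, 0.2, -3.1]
gripper_width: 0.0459
gripper_force: 25.0
t 18.1833 tcp in nest mm [-0.94 -1.38 24.63] rotvec tool vs ideal deg  F nest [-0.9  0.2 -2.9] M [0.24 1.15 0.07] w 0.045886755992674146 24.97114378027618
turn needed (world rotvec) [ 0.03 -0.    0.03]
[-1.5,-1.8,12] -> units [ 0.125 -0.031 -0.489]
[-1.5,-1.8,9.7] -> units [ 0.152 -0.034 -0.577]
```

View pics/blk.png

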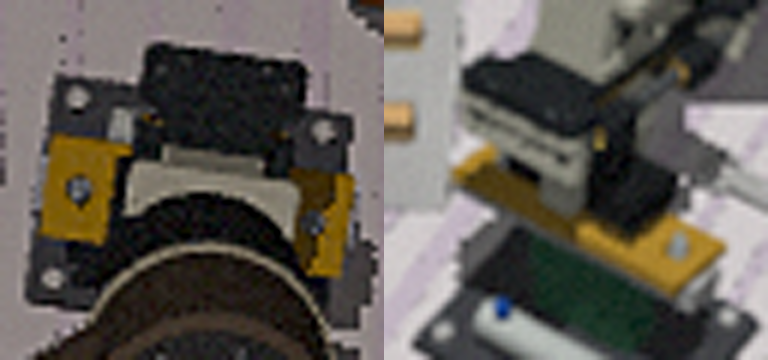

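The crop shows the block held over the plate between the pins at (78,188) and (318,222), and the plate still seated. I lower it slowly until contact.

```bash

python3 -m creep '[[42,0.032,-0.008,-0.122,0,0,0],[42,0.032,-0.008,-0.122,0,0,0],[42,0.032,-0.008,-0.122,0,0,0],[42,0.03,-0.008,-0.122,0,0,0],[42,0,0,0,0,0,0],[42,0,0,0,0,0,0]]'
python3 nf.py
python3 -m creep '[[42,0.012,-0.001,-0.038,0,0,0],[42,0,0,0,0,0,0],[42,0,0,0,0,0,0]]'
python3 nf.py
```

```text
time_s: 18.78
tcp_pos: [0.5598, -0.0664, 0.1199]
eef_rot: [-162.9, -0.0, -96.6]
contact_force: [0.3, 0.3, -2.7]
gripper_width: 0.0459
gripper_force: 25.0
t 18.7833 tcp in nest mm [-2.72 -2.56 11.22] rotvec tool vs ideal deg  F nest [-0.6  0.4 -2.6] M [0.25 1.21 0.02] w 0.04585095185537341 24.971063090488315
turn needed (world rotvec) [ 0.04 -0.06  0.07]
time_s: 19.03
tcp_pos: [0.5604, -0.0662, 0.1194]
eef_rot: [-162.8, -0.0, -96.6]
contact_force: [0.4, 0.5, -2.3]
gripper_width: 0.0458
gripper_force: 25.0
t 19.0333 tcp in nest mm [-2.33 -2.37 10.58] rotvec tool vs ideal deg  F nest [-0.3  0.5 -2.3] M [0.25 1.18 0.04] w 0.04580475137544402 24.9709031637758
turn needed (world rotvec) [ 0.03 -0.01  0.06]
```

```bash

python3 -m creep '[[42,0.007,-0.001,-0.02,0,0,0],[42,0,0,0,0,0,0],[42,0,0,0,0,0,0]]'
python3 nf.py
python3 -m creep '[[42,0.007,-0.001,-0.02,0,0,0],[42,0,0,0,0,0,0],[42,0,0,0,0,0,0]]'
python3 nf.py
```

```text
time_s: 19.28
tcp_pos: [0.5605, -0.0662, 0.1193]
eef_rot: [-162.8, -0.0, -96.6]
contact_force: [-4.5, 0.2, 4.1]
gripper_width: 0.0458
gripper_force: 25.0
t 19.2833 tcp in nest mm [-2.29 -2.37 10.48] rotvec tool vs ideal deg  F nest [-3.1 -0.3  5.2] M [0.6  2.16 0.09] w 0.04580445586967157 24.973366437479854
turn needed (world rotvec) [0.03 0.01 0.06]
time_s: 19.53
tcp_pos: [0.5605, -0.0663, 0.1193]
eef_rot: [-162.8, -0.0, -96.6]
contact_force: [-10.5, 4.8, 10.5]
gripper_width: 0.0461
gripper_force: 25.0
t 19.5333 tcp in nest mm [-2.29 -2.38 10.42] rotvec tool vs ideal deg  F nest [-7.4  3.6 13.2] M [1.37 3.42 0.2 ] w 0.04612131460754419 24.974556737579405
turn needed (world rotvec) [0.03 0.02 0.06]
```

```bash

python3 -m creep '[[42,-0.004,0,0.014,0,0,0],[50,0,0,0,0,0,0],[60,0,0,0,0,0,0],[75,0,0,0,0,0,0],[80,0,0,0,0,0,0],[80,0,0,0,0,0,0],[80,0,0,0,0,0,0]]'
python3 nf.py
python3 -m creep '[[80,-0.08,0.01,0.3,0,0,0],[80,-0.2,0.02,0.65,0,0,0],[80,-0.25,0.03,0.9,0,0,0],[80,-0.25,0.03,0.9,0,0,0],[80,-0.25,0.5,0.9,0,0,0],[80,-0.2,1,0.5,0,0,0],[80,0,1,0,0,0,0],[80,0,1,0,0,0,0]]'
python3 -m creep '[[80,-0.2,1,0,0,0,0],[80,-0.2,1,0,0,0,0],[80,-0.2,1,0,0,0,0],[80,-0.2,1,0,0,0,0],[80,0,1,0,0,0,0],[80,0,1,0,0,0,0],[80,0,0,0,0,0,0],[80,0,0,0,0,0,0]]'
python3 - <<'E'
from plant import *
from h import *
C={}
for n in("top","scene"):
    cs=[capture(n) for _ in range(3)]; c=dict(cs[-1]); c["frame"]=np.mean([x["frame"] for x in cs],0); C[n]=c
psi=np.radians(-6.7); out=[]
N=Ro.from_euler('z',psi).as_matrix()@Ro.from_euler('y',-.3).as_matrix(); O=np.array([.5655,-.066,.110])
pp=[(1,box(.054,.160,0,.008)),(2,box(.054,.160,.008,.008))]+[(3,circ(.005,y,.014)) for y in(-.062,.062)]
def pol(p):
    B=Ro.from_euler('z',p[4]).as_matrix(); q=[(k,P+[p[0],p[1],0]) for k,P in pp]+[(4,box(.046,.09,.008,.028)@B.T+[p[2],p[3],0])]
    return [(k,P@N.T+O) for k,P in q]
for n in C:
    c=C[n]; u=np.vstack([proj(c,P) for _,P in pol([0]*5)]); w=(*np.floor(u.min(0)-3).astype(int),*np.ceil(u.max(0)+4).astype(int))
    p,e=fit((c,),pol,[0]*5,[w],[.003,.003,.003,.003,.03]); print(n,"plate xy, block xy mm",np.round(p[:4]*1e3,2),"block yaw",np.degrees(p[4]),e)
    u=proj(c,O)[0].astype(int); k=7; x0,y0=u-[28,26]
    out.append(cv2.resize(c["frame"][y0:y0+52,x0:x0+57,::-1].astype(np.uint8),None,fx=k,fy=k,interpolation=cv2.INTER_CUBIC))
cv2.imwrite("pics/end.png",np.hstack(out)); print(r.get_state()["time_s"])
E
```

```text
time_s: 20.12
tcp_pos: [0.5607, -0.0663, 0.1186]
eef_rot: [-162.8, -0.0, -96.6]
contact_force: [0.7, 0.6, 0.3]
gripper_width: 0.0771
gripper_force: 0.0
t 20.1167 tcp in nest mm [-2.28 -2.4   9.76] rotvec tool vs ideal deg  F nest [0.7 0.7 0.1] M [ 0.19  0.89 -0.05] w 0.07710524514209333 0.0
turn needed (world rotvec) [ 0.03 -0.02  0.06]
time_s: 20.78
tcp_pos: [0.5299, 0.0245, 0.2247]
eef_rot: [-162.7, 0.1, -96.7]
contact_force: [0.8, 0.3, -0.3]
gripper_width: 0.0805
gripper_force: 0.0
time_s: 21.45
tcp_pos: [0.5096, 0.1747, 0.2228]
eef_rot: [-162.8, -0.0, -96.5]
contact_force: [-0.5, -1.1, -0.5]
gripper_width: 0.0802
gripper_force: 0.0
top plate xy, block xy mm [ 0.41  0.04 -0.6  -1.77] block yaw -0.039226139504937196 65.66246005736791
scene plate xy, block xy mm [ 0.65 -0.17 -4.06 -3.77] block yaw 0.048208903187229354 83.43092918712472
21.75
```

View pics/end.png

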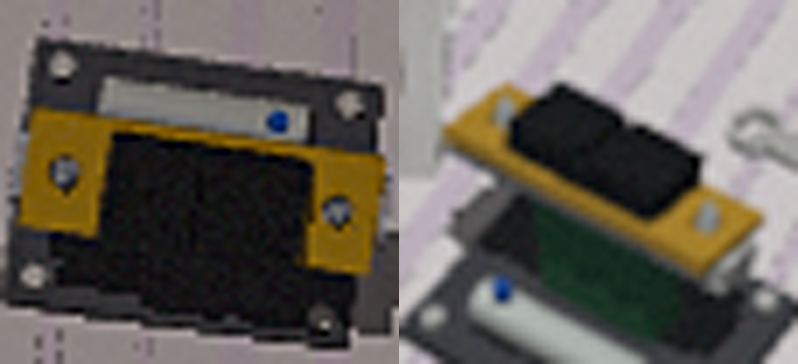

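The final crops show the block square on the plate, between the pins at (65,172) and (338,210). The fits put it within 4 mm of centre, inside the limits, with the plate still seated. I hand the job in.

```bash
python3 -c "
from plant import *
print(close_job())"
```

```text
the job is handed in; nothing more can be done
None
```

I handed the job in at about 22 s, but no verdict came back. The plate sits on the beam over both pins, and the block lies square on it between the pins, about 1–4 mm off centre by the camera fits; I never went near the can or wrench, but did not re-measure them at the end.

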